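Put the nail punch away in the tool chest

TASK

Put the nail punch away in the wooden tool chest: lift the chest's lid by its handle and lay it back on its stop without letting it slam, lay the punch flat in the right-hand bay, and slide the cover board fully home over that bay. Leave the lid open, and leave the pencil and the dowel where they lie.

Things in the scene. Friction and masses are not known exactly. Their poses are not given: they have to be found in the camera images.
- chest: Fixed wooden chest, 152 (x) x 368 (y) x 70 mm high without lid, walls 12 mm; origin under its centre on the bench; x to the back (hinge side), y to its left end. Inside, two bays 128 mm front to back, floor at z 8 mm, parted by a wall 45 mm high: right-hand bay (-y, 160 mm long, empty), left-hand bay (+y). Over them a cover board slides along y, at z 46 to 53 mm.
- till (a point): Middle of the right-hand bay's floor: chest frame x 0, y -91.5 mm, z 8 mm; axes as the chest.
- lid (a joint): Lid angle, rad: 0 shut, 1.745 lying back on its stop just past upright. The hinge axis runs along the chest's y, at chest x +79.5 mm, z 70 mm. The lid is a 10 mm plywood panel (0.38 kg) with a 10 mm thick lip hanging over the front wall; let go below about 1.5 rad it falls shut.
- lid_handle (a point): Middle of the round bar (9 mm thick, 94 mm clear length along chest y) of the steel bow handle on the lid's front lip. With the lid shut it is 38 mm in front of the lip (33 mm free gap), at chest x -125, y 0, z 64 mm; it moves with the lid, 204.6 mm from the hinge axis.
- cover (a joint): Travel of the cover board, m: 0 fully home over the right-hand bay, up to 0.168 when it is pushed left over the left-hand bay. The board is 138 x 172 x 6 mm, plywood.
- cover_grip (a point): Middle of the top of the grip batten on the cover board, 67 mm above the bench. The batten is a wooden bar across the middle of the board, 76 mm long along chest x, 14 mm thick along chest y, standing 14 mm above the board. It moves with the cover.
- nail_punch: Loose steel nail punch, the slim pale bare-metal rod, 135 mm long (its y axis), 12 mm thick; origin under its middle. Lies on the bench to the left of the chest, in a changing place among the dowel and the pencil.
- dowel: Loose plain wooden dowel, a bystander, 160 mm long (its y axis), 14 mm thick; origin under its middle.
- pencil: Loose flat red joiner's pencil, a bystander, 158 mm long (its y axis), 14 mm wide, 8 mm thick; origin under its middle.

How it is judged:
By the outcome, as a careful person would: the job done as asked, in the order asked, and still so for the second after the job is handed in, with the robot touching nothing.
It also fails if it takes over 72 s, if anything falls off the work surface, if the arm or the gripper's body presses on something with over 40 N, if the wrist force passes 120 N, or if a joint passes its speed limit or range.

ROBOT

A 6-joint arm with a two-finger parallel gripper is mounted at the origin on a cart in front of the work surface, level with it; the furniture and walls round the work are solid. World frame = base frame: x ahead of the robot, y to its left, z up, the work surface at z = 0. Lengths are in m, angles in rad, forces in N, time in s.
With the tool pointing down it reaches from about 0.375 to 0.975 m from the base axis. Payload 3.8 kg.
Tool frame: the origin (TCP) lies midway between the tips of the shut fingers; the grasp point (between the pads) lies 19 mm behind it; z points along the fingers, y is the line along which they close (so a half turn about z gives the same grasp; the last joint's range is limited). The gripper opens to 85 mm and grips with 20 to 120 N. Pads are 22 mm wide; open, the fingers measure 114 mm over their backs; the gripper's body (76 mm by 85 mm) begins 54 mm behind the grasp point. The pads swing forward as they close: fully open they stand 13 mm farther back than shut.
Start: joints at [1.305, 0.264, 1.604, -0, 1.274, -0.037], TCP at [0.153, 0.657, 0.231] pointing down, gripper open.
Joint ranges: [-2.63, 2.63], [-0.94, 2.18], [0.31, 2.57], [-1.31, 4.45], [0, 2.66], [-2.55, 2.55]. Speed limits (rad/s): [2.57, 2.57, 3.14, 3.14, 3.14, 3.14].

INTERFACE

Orientations are given as a rotation vector (axis times angle).
In Python, from workcell import * gives the robot as it stands. The module is installed in compiled form; this text tells all that it offers.
- The arm moves only by the tool apply_moves, never from a script. Its arguments are lists of equal length, an entry for each row: "fingers": the opening, from 0 (shut) to 1 (fully open); "travel": the shift along the tool's x, y, z normalised to -1 to 1, where 1 is 0.05 m, a list of three; "rotation": the turn, a rotation vector about the tool's x, y, z normalised to -1 to 1, where 1 is 6 degrees, a list of three. In form: {"fingers": [fingers, ...], "travel": [[dx, dy, dz], ...], "rotation": [[ax, ay, az], ...]}. A call has 1 to 12 rows; each row shifts and turns the commanded pose from where the row before left it, along the tool's axes as they then stand; what a row does not reach is not made up. A row lasts 1/10 s, in which the tool goes at most 50 mm and 8.59 degrees, less where a joint would pass 70% of its speed; a pose out of reach is approached as far as the arm can. A call with a number of a shift or a turn outside -1 to 1 is refused whole. A call with a gripper value outside its range is refused whole. The fingers move at their own pace and stop on an object; "newtons" is the grip in N (left out, the last holds). Time passes only in rows, so rows that do not move let the fingers close. It gives the time, the measured TCP pose, the force, the opening and the grip force at its end, in the units of the state.
- read_state(): the state, without advancing time (a new reading comes with each control period).
- read_camera(name): name is "scene" or "side" or "wrist"; returns a dict with "image" (400x640x3 uint8, red, green, blue), "fx", "fy", "cx", "cy" (pixels), "extrinsics" (4x4, takes a point from world to camera coordinates). Camera axes: x right, y down, z forward; pixel columns grow to the right and rows downward; lengths in m; the calibration is good to about 2 mm. A picture is of the moment at which its call begins. There is no depth.
- finish_job(): hands the job in; it is judged then, once.
Trained networks look in the newest picture that a camera, given by its name, has taken for a name from the list of things; names that differ only in an ending like _2 or _b are one class to them, and where a whole thing is asked for, a point or a joint stands for the part that bears it (a point fixed in the world has none). Each returns a list of dicts, best first, with "p" (0 to 1); they miss things now and then, are a little off and sometimes report something else, mostly with a low value. They report only what shows in the picture. A call takes as long as a camera call.
- regions_of(camera, name): "mask" (400x640 bool, what is visible of it) and "bbox" ([left, top, width, height] in pixels, round what is visible of it).
- tip_of(camera, name): "location" ([column, row] in pixels: a listed point, or the origin of a listed thing).
The state is a dict: "time": time; "q": joint angles; "joint_vel": joint speeds; "joint_torque": joint torques, N m; "tool_pos": TCP position; "tcp_rot": TCP orientation; "wrist_force": force on the tool from outside, world axes, zero at the start; "torque": the same for the moment, N m; "width": opening from 0.0 (shut) to 1.0 (fully open); "grip_force": force on a finger pad.
Only numpy, scipy, OpenCV 4.12 (cv2) and the standard library are available. Lean on these libraries where they do the work, as an engineer would, in place of code of your own. Each camera call takes 0.05 s, during which the arm holds its last target. There are 200 camera calls.

## Working session

There is one attempt and no reset: what is moved stays moved. The work goes in short steps, Python scripts to look and compute and a tool call to move; the robot and the scene stay as the last step left them, time stands still between calls to the robot, and variables do not carry over. Pictures are saved under pics/ and viewed, at most 10 in all, crops included, and the job is handed in when it is done.

Besides the shell and the picture viewer there is one more tool, called after "Request:" as name(argument=value, ...) on one line, values as JSON. apply_moves: Moves the arm, as the interface text tells. Scaled input: -1 to 1 covers 0.05 m each way for a shift and 6 degrees each way for a turn. Its arguments: {"type":"object","properties":{"fingers":{"type":"array","items":{"type":"number"}},"travel":{"type":"array","items":{"type":"array","items":{"type":"number"}}},"rotation":{"type":"array","items":{"type":"array","items":{"type":"number"}}},"newtons":{"type":"number"}},"required":["fingers","travel","rotation"]}

```bash
mkdir -p pics; cat > h.py <<'E'
from workcell import *
import numpy as np, cv2
from scipy.spatial.transform import Rotation as R
def ray(c,px):
    E=np.array(c["extrinsics"]); Rm=E[:3,:3]; o=-Rm.T@E[:3,3]
    d=Rm.T@np.array([(px[0]-c["cx"])/c["fx"],(px[1]-c["cy"])/c["fy"],1]); return o,d
def onz(c,px,z):
    o,d=ray(c,px); return o+d*(z-o[2])/d[2]
def proj(c,p):
    E=np.array(c["extrinsics"]); q=E[:3,:3]@np.array(p)+E[:3,3]
    return np.array([c["fx"]*q[0]/q[2]+c["cx"],c["fy"]*q[1]/q[2]+c["cy"]])
def tri(rs):
    A=0;b=0
    for o,d in rs:
        d=d/np.linalg.norm(d);M=np.eye(3)-np.outer(d,d);A=A+M;b=b+M@o
    return np.linalg.solve(A,b)
E
cat > a.py <<'E'
from h import *
np.set_printoptions(precision=4,suppress=True)
print(read_state())
C={}
for n in ["scene","side","wrist"]:
    c=C[n]=read_camera(n); cv2.imwrite(f"pics/{n}0.png",c["image"][:,:,::-1]); print(n,c["fx"],np.array(c["extrinsics"]))
    for t in ["chest","lid_handle","nail_punch","dowel","pencil","cover_grip"]:
        r=tip_of(n,t)
        if r: print(n,t,[(np.round(a["location"],1),round(a["p"],2)) for a in r[:2]], onz(c,r[0]["location"],0.064 if t=="lid_handle" else 0.0))
    for t in ["nail_punch","dowel","pencil"]:
        r=regions_of(n,t)
        for a in r[:2]:
            y,x=np.nonzero(a["mask"]); rr=cv2.minAreaRect(np.c_[x,y].astype(np.float32)); b=cv2.boxPoints(rr)
            print("  reg",t,round(a["p"],2),a["bbox"],[onz(c,q,0.006)[:2] for q in b])
E
python3 a.py
```

```text
{'time': 0.0, 'q': array([ 1.3051,  0.2647,  1.6054,  0.    ,  1.2737, -0.0369]), 'joint_vel': array([-0.0005, -0.0016, -0.0003, -0.0004,  0.0004, -0.0005]), 'joint_torque': array([  0.0006, -51.5117, -36.7313,   0.    ,   0.013 ,  -0.    ]), 'tool_pos': array([0.1529, 0.6567, 0.23  ]), 'tcp_rot': array([-0.3587, -3.1207,  0.0034]), 'wrist_force': array([ 0.4279, -0.1199,  0.0762]), 'torque': array([-0.0495,  0.0141,  0.0282]), 'grip_force': 0.0, 'width': 1.001108863254576}
scene 410.925687318646 [[ 0.4805 -0.877   0.0034 -0.1896]
 [-0.6296 -0.3477 -0.6947  0.4166]
 [ 0.6104  0.3317 -0.7193  0.6799]
 [ 0.      0.      0.      1.    ]]
scene chest [(array([389.6, 239.5]), 0.56)] [ 0.5542 -0.1035 -0.    ]
scene nail_punch [(array([237.8, 189.9]), 0.71)] [0.5144 0.3152 0.    ]
scene dowel [(array([256.5, 174. ]), 0.72)] [0.59   0.3073 0.    ]
  reg nail_punch 0.71 [218.2, 183.8, 36.9, 11.6] [array([0.4895, 0.3626]), array([0.5033, 0.3709]), array([0.5285, 0.2734]), array([0.5147, 0.2662])]
  reg dowel 0.68 [236.9, 158.5, 46.5, 28.1] [array([0.5947, 0.3801]), array([0.6165, 0.3872]), arr
[... 975 characters left out ...]
rray([0.5737, 0.2312])]
  reg pencil 0.53 [297.7, 199.2, 181.4, 121.9] [array([0.3858, 0.0365]), array([0.7497, 0.5247]), array([ 0.7624, -0.2048]), array([ 0.4963, -0.3723])]
  reg pencil 0.47 [237.6, 200.8, 31.9, 13.4] [array([0.4107, 0.3804]), array([0.4308, 0.417 ]), array([0.4633, 0.2631]), array([0.444 , 0.2334])]
wrist 294.7868801419916 [[ 0.2262  0.9741  0.0002 -0.6761]
 [ 0.9278 -0.2155  0.3045 -0.0398]
 [ 0.2967 -0.0687 -0.9525  0.3791]
 [ 0.      0.      0.      1.    ]]
wrist pencil [(array([165.1, 384.9]), 0.73)] [0.4485 0.3224 0.    ]
  reg pencil 0.68 [132.3, 380.0, 41.7, 17.8] [array([0.4554, 0.2659]), array([0.4314, 0.3382]), array([0.4482, 0.3383]), array([0.4728, 0.2652])]
```

```bash
python3 -c "
import cv2,numpy as np
a=cv2.imread('pics/scene0.png');b=cv2.imread('pics/side0.png')
a=a[130:350,180:500];b=b[150:350,220:520]
a=cv2.resize(a,None,fx=1.6,fy=1.6);b=cv2.resize(b,(512,341))
a=cv2.resize(a,(400,275));cv2.imwrite('pics/c.png',np.vstack([cv2.resize(cv2.imread('pics/scene0.png')[130:350,180:500],(436,300)),cv2.resize(cv2.imread('pics/side0.png')[150:350,220:520],(436,290))]))"
```

```text
(no output)
```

View pics/c.png

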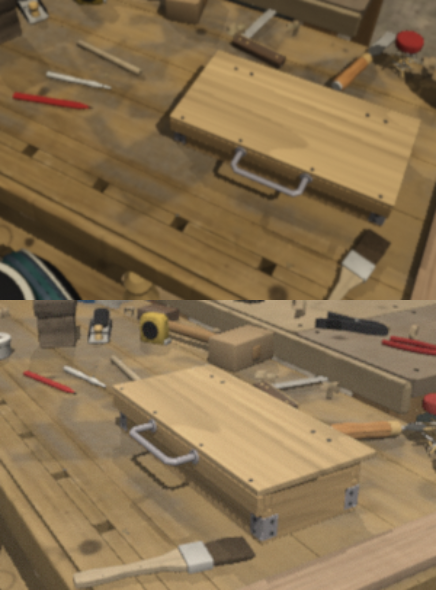

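The image shows the chest with its lid shut and the handle facing the robot. The pale punch (crop around 78,80 in the top view) lies between the red pencil and the dowel. I'll fit the chest pose by its silhouette.

```bash
cat > fit.py <<'E'
from h import *
from scipy.optimize import minimize
np.set_printoptions(precision=4,suppress=True)
D=[]
for n in ["scene","side"]:
    c=read_camera(n); m=np.zeros((400,640),bool)
    for t in ["chest","lid"]:
        r=regions_of(n,t)
        for a in r[:2]: print(n,t,round(a["p"],2),a["bbox"],a["mask"].sum())
        if r and r[0]["p"]>.4: m|=r[0]["mask"]
    k=np.ones((13,13),np.uint8)
    m=cv2.morphologyEx(m.astype(np.uint8),cv2.MORPH_CLOSE,np.ones((5,5),np.uint8)); m=cv2.morphologyEx(m,cv2.MORPH_OPEN,k)
    h=tip_of(n,"lid_handle"); D.append((c,m,h[0]["location"] if h else None))
def box(x0,x1,y,z0,z1): return np.array([[a,s*y,z] for a in(x0,x1) for s in(1,-1) for z in(z0,z1)])
def cost(v,full=False):
    x,y,w,hy=v[0],v[1],v[2],v[3]; s=0;out=[]
    Rz=R.from_euler('z',w)
    for c,m,h in D:
        sil=np.zeros((800,1280),np.uint8)
        for B in (box(-.076,.076,.184,0,.07),box(-.087,.0795,hy,.055,.08)):
            p=np.array([proj(c,q) for q in Rz.apply(B)+[x,y,0]])
            hull=cv2.convexHull((p*2*16).astype(np.int32)); cv2.fillConvexPoly(sil,hull,1,shift=4)
        M=cv2.resize(m,(1280,800),interpolation=0)
        e=(sil!=M).sum()/M.sum(); s+=e; out.append(e)
        if h is not None: out.append(proj(c,Rz.apply([-.125,0,.064])+[x,y,0])-h)
    return out if full else s
best=min((minimize(cost,[.547,-.107,w,.186],method='Nelder-Mead',options=dict(initial_simplex=np.array([[.547,-.107,w,.186]]+[list(np.array([.547,-.107,w,.186])+d) for d in np.diag([.02,.02,.1,.006])]))) for w in (-.15,-.05,.05,.15)),key=lambda r:r.fun)
print(best.x,best.fun,cost(best.x,True))
E
python3 fit.py
```

```text
scene chest 0.61 [301.9, 169.8, 191.2, 127.3] 13341
scene lid 0.9 [304.0, 168.3, 184.1, 124.8] 12185
side chest 0.6 [299.3, 196.8, 181.0, 124.6] 12723
side lid 0.98 [294.8, 197.0, 181.9, 103.6] 9606
[ 0.5557 -0.106   0.0288  0.1853] 0.14113367502123764 [np.float64(0.0779940119760479), array([ 1.3559, -2.983 ]), np.float64(0.06313966304518974), array([ 5.0431, -2.8404])]
```

```bash
cat >> h.py <<'E'
def rot(yaw_y, tilt=0):  # tool down, tool y at world angle yaw_y
    y=np.array([np.cos(yaw_y),np.sin(yaw_y),0]); z=np.array([0,0,-1.]); return R.from_matrix(np.c_[np.cross(y,z),y,z])
def plan(wps,v=.05,w=6.,start=None):
    """wps: list (pos,R[,v]); prints rounded rows in chunks of 12"""
    s=read_state(); p=np.array(s["tool_pos"]); r=R.from_rotvec(s["tcp_rot"])
    if start: p,r=start
    T,W=[],[]
    for wp in wps:
        P,Q=np.array(wp[0]),wp[1]; vv=wp[2] if len(wp)>2 else v
        D=(r.inv()*Q).as_rotvec(); n=max(1,int(np.ceil(max(np.linalg.norm(P-p)/vv-.02,np.degrees(np.linalg.norm(D))/w-.02))))
        for i in range(n):
            k=n-i; t=np.round(np.clip(r.inv().apply((P-p)/k)/.05,-1,1),2); a=np.round(np.clip(np.degrees((r.inv()*Q).as_rotvec())/k/6,-1,1),2)
            p=p+r.apply(t*.05); r=r*R.from_rotvec(np.radians(a*6)); T.append((t+0.).tolist()); W.append((a+0.).tolist())
    for i in range(0,len(T),12): print(len(T[i:i+12]),'travel',T[i:i+12],'\n rotation',W[i:i+12])
    print('end',p,r.as_rotvec()); return p,r
E
python3 -c "
from h import *
plan([([.50,.34,.26],rot(np.radians(18)))])"
```

```text
10 travel [[-0.82, -0.46, -0.06], [-0.86, -0.37, -0.06], [-0.9, -0.28, -0.06], [-0.92, -0.19, -0.06], [-0.94, -0.1, -0.06], [-0.94, 0.0, -0.05], [-0.94, 0.1, -0.06], [-0.92, 0.19, -0.05], [-0.89, 0.28, -0.06], [-0.86, 0.38, -0.05]] 
 rotation [[0.0, 0.0, 0.98], [0.0, 0.0, 0.98], [0.0, 0.0, 0.98], [0.0, 0.0, 0.98], [0.0, 0.0, 0.98], [0.0, 0.0, 0.98], [0.0, 0.0, 0.98], [0.0, 0.0, 0.98], [0.0, 0.0, 0.99], [0.0, 0.0, 0.98]]
end [0.50004454 0.34024119 0.25975624] [-1.84594186e+00 -2.54205620e+00  2.77305991e-05]
```

Request:
apply_moves(fingers=[1, 1, 1, 1, 1, 1, 1, 1, 1, 1, 1, 1], travel=[[-0.82, -0.46, -0.06], [-0.86, -0.37, -0.06], [-0.9, -0.28, -0.06], [-0.92, -0.19, -0.06], [-0.94, -0.1, -0.06], [-0.94, 0.0, -0.05], [-0.94, 0.1, -0.06], [-0.92, 0.19, -0.05], [-0.89, 0.28, -0.06], [-0.86, 0.38, -0.05], [0, 0, 0], [0, 0, 0]], rotation=[[0, 0, 0.98], [0, 0, 0.98], [0, 0, 0.98], [0, 0, 0.98], [0, 0, 0.98], [0, 0, 0.98], [0, 0, 0.98], [0, 0, 0.98], [0, 0, 0.98], [0, 0, 0.98], [0, 0, 0], [0, 0, 0]])

```text
time: 3.1
tool_pos: [0.5008, 0.3395, 0.2598]
tcp_rot: [-1.847, -2.541, -0.0]
wrist_force: [0.5, 0.9, -1.0]
width: 0.997
grip_force: 0.0
```

```bash
cat > look.py <<'E'
from h import *
np.set_printoptions(precision=4,suppress=True)
c=read_camera("wrist"); cv2.imwrite("pics/w1.png",c["image"][:,:,::-1])
for t,z in [("nail_punch",.006),("dowel",.007),("pencil",.004)]:
    r=tip_of("wrist",t); r and print(t,round(r[0]["p"],2),r[0]["location"],onz(c,r[0]["location"],0))
    r=regions_of("wrist",t)
    if r:
        y,x=np.nonzero(r[0]["mask"]); P=np.array([onz(c,q,z)[:2] for q in np.c_[x,y]]).astype(np.float32)
        (a,b,ang)=cv2.minAreaRect(P); print("  reg",round(r[0]["p"],2),r[0]["bbox"],np.array(a),np.array(b),ang)
        u,s_,vt=np.linalg.svd(P-P.mean(0),full_matrices=False); print("   axis ang",np.degrees(np.arctan2(vt[0][1],vt[0][0])))
E
python3 look.py
python3 -c "
from h import *
plan([([.36,-.02,.26],rot(np.radians(2)),.04)])"
```

```text
nail_punch 0.55 [325.8, 184.1] [0.5145 0.3171 0.    ]
  reg 0.84 [317.9, 134.7, 12.8, 94.4] [0.5106 0.3185] [0.011  0.1249] 12.504308700561523
   axis ang -77.69806
dowel 0.73 [377.0, 210.3] [0.5972 0.3029 0.    ]
  reg 0.59 [346.7, 158.9, 63.4, 100.5] [0.5951 0.3007] [0.1623 0.0153] 84.41918182373047
   axis ang -95.63481
  reg 0.74 [271.7, 105.5, 14.1, 107.7] [0.4439 0.3277] [0.0164 0.1505] 16.196622848510742
   axis ang 106.838356
10 travel [[-0.6, -0.49, 0.0], [-0.61, -0.47, 0.0], [-0.63, -0.46, 0.0], [-0.64, -0.44, 0.0], [-0.65, -0.42, 0.0], [-0.66, -0.4, 0.0], [-0.67, -0.38, 0.0], [-0.69, -0.36, 0.0], [-0.69, -0.34, 0.0], [-0.71, -0.33, 0.0]] 
 rotation [[0.0, 0.0, 0.27], [0.0, 0.0, 0.27], [0.0, 0.0, 0.27], [0.0, 0.0, 0.27], [0.0, 0.0, 0.27], [0.0, 0.0, 0.27], [0.0, 0.0, 0.27], [0.0, 0.0, 0.27], [0.0, 0.0, 0.27], [0.0, 0.0, 0.27]]
end [ 0.35994482 -0.02025277  0.25976171] [-2.18197343e+00 -2.26004034e+00  1.67567817e-04]
```

```bash
python3 -c "
from h import *
plan([([.43,-.06,.24],rot(np.radians(2)),.045)])"
```

```text
10 travel [[-0.72, -0.38, 0.04], [-0.73, -0.36, 0.04], [-0.74, -0.34, 0.04], [-0.75, -0.32, 0.04], [-0.76, -0.3, 0.04], [-0.76, -0.28, 0.04], [-0.77, -0.26, 0.04], [-0.78, -0.23, 0.04], [-0.79, -0.21, 0.04], [-0.79, -0.19, 0.03]] 
 rotation [[0.0, 0.0, 0.27], [0.0, 0.0, 0.27], [0.0, 0.0, 0.27], [0.0, 0.0, 0.27], [0.0, 0.0, 0.27], [0.0, 0.0, 0.27], [0.0, 0.0, 0.27], [0.0, 0.0, 0.27], [0.0, 0.0, 0.27], [0.0, 0.0, 0.27]]
end [ 0.4299636  -0.05985513  0.24024947] [-2.18197343e+00 -2.26004034e+00  1.67567817e-04]
```

Request:
apply_moves(fingers=[0.5, 0.5, 0.5, 0.5, 0.5, 0.5, 0.5, 0.5, 0.5, 0.5, 0.5], travel=[[-0.72, -0.38, 0.04], [-0.73, -0.36, 0.04], [-0.74, -0.34, 0.04], [-0.75, -0.32, 0.04], [-0.76, -0.3, 0.04], [-0.76, -0.28, 0.04], [-0.77, -0.26, 0.04], [-0.78, -0.23, 0.04], [-0.79, -0.21, 0.04], [-0.79, -0.19, 0.03], [0, 0, 0]], rotation=[[0, 0, 0.27], [0, 0, 0.27], [0, 0, 0.27], [0, 0, 0.27], [0, 0, 0.27], [0, 0, 0.27], [0, 0, 0.27], [0, 0, 0.27], [0, 0, 0.27], [0, 0, 0.27], [0, 0, 0]])

```text
time: 4.55
tool_pos: [0.4291, -0.064, 0.2403]
tcp_rot: [2.189, 2.252, -0.002]
wrist_force: [0.7, 1.4, 0.3]
width: 0.501
grip_force: 0.0
```

```bash
cat > look2.py <<'E'
from h import *
np.set_printoptions(precision=4,suppress=True)
c=read_camera("wrist"); cv2.imwrite("pics/w2.png",c["image"][:,:,::-1]); rw=tip_of("wrist","lid_handle")
for a in rw[:2]: print("handle w",round(a["p"],2),a["location"],onz(c,a["location"],.064))
r=regions_of("wrist","lid_handle")
for a in r[:2]: print("reg",round(a["p"],2),a["bbox"],a["mask"].sum())
rs=[ray(c,rw[0]["location"])] if rw else []
for n in ["scene","side"]:
    k=read_camera(n); t=tip_of(n,"lid_handle")
    if t: print(n,t[0]["p"],onz(k,t[0]["location"],.064)); rs.append(ray(k,t[0]["location"]))
if len(rs)>1: print("tri",tri(rs))
E
python3 look2.py
```

```text
handle w 0.59 [318.9, 219.3] [ 0.4272 -0.1102  0.064 ]
reg 0.67 [311.1, 30.8, 257.0, 326.7] 49593
scene 0.93 [ 0.4267 -0.1094  0.064 ]
side 0.81 [ 0.4192 -0.1084  0.064 ]
tri [ 0.4242 -0.1089  0.0646]
```

View pics/w2.png

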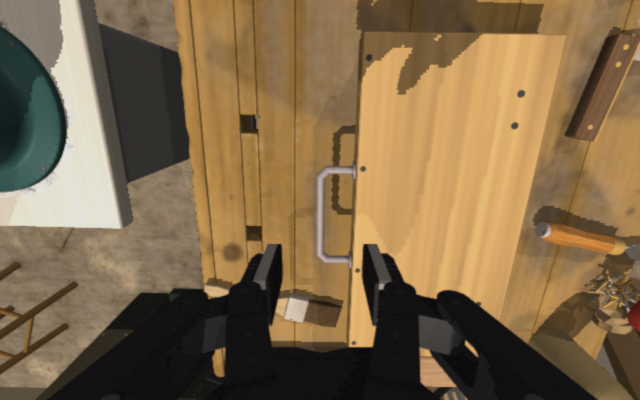

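The handle bar is at about column 321, rows 172–262. The lid's front edge runs (358,33)–(350,345), with corners at (358,33) and (565,37). I'll convert these.

```bash
python3 - <<'E'
from h import *
np.set_printoptions(precision=4,suppress=True)
c=read_camera("wrist")
f=lambda u,v,z: onz(c,(u,v),z)[:2]
a,b=f(358.5,33,.08),f(350,345,.08); print("edge",a,b,"yaw",np.degrees(np.arctan2(-(a-b)[0],(a-b)[1])))
d=f(565,37,.08); print("corner back",d,"depth",np.linalg.norm(d-a),"yaw",np.degrees(np.arctan2(*(d-a)[::-1])))
g=cv2.cvtColor(c["image"],cv2.COLOR_RGB2HSV)
m=((g[...,1]<70)&(g[...,2]>90)); m[:, :300]=0; m[:,360:]=0; m[:155]=0; m[275:]=0
n,l,s,_=cv2.connectedComponentsWithStats(m.astype(np.uint8)); k=1+np.argmax(s[1:,4]); print(s[k])
q=[]
for v in range(185,252):
    u=np.nonzero((l[v]==k))[0]
    if len(u): q.append(f((u.min()+u.max())/2,v,.064))
q=np.array(q); print(len(q),q[0],q[-1],q.mean(0)); p=np.polyfit(q[:,1],q[:,0],1); print("bar yaw",np.degrees(np.arctan(-p[0])))
vv=np.nonzero((l==k).any(1))[0]; print("bar ends",f(321,vv.min(),.064),f(321,vv.max(),.064))
E
```

```text
edge [0.4589 0.0842] [ 0.4742 -0.2694] yaw 2.4744417167953694
corner back [0.6481 0.0878] depth 0.18926653609181607 yaw 1.0969504477190126
[ 315  169   40  103 1120]
67 [ 0.4271 -0.0644] [ 0.4291 -0.146 ] [ 0.4281 -0.1042]
bar yaw 1.256677790879404
bar ends [ 0.4292 -0.0461] [ 0.4337 -0.1732]
```

```bash
python3 -c "
from h import *
q=rot(.026);plan([([.428,-.109,.14],q,.05),([.428,-.109,.047],q,.025)])"
```

```text
7 travel [[-0.33, -0.03, 0.67], [-0.33, -0.02, 0.67], [-0.33, -0.03, 0.67], [0.0, 0.0, 0.46], [0.0, 0.0, 0.47], [0.0, 0.0, 0.46], [0.0, 0.0, 0.47]] 
 rotation [[0.0, 0.0, 0.03], [0.0, 0.0, 0.03], [0.0, 0.0, 0.03], [0.0, 0.0, 0.0], [0.0, 0.0, 0.0], [0.0, 0.0, 0.0], [0.0, 0.0, 0.0]]
end [ 0.42789628 -0.10906819  0.04679545] [-2.19227029e+00 -2.25010456e+00 -1.86636399e-04]
```

Request:
apply_moves(fingers=[0.35, 0.35, 0.35, 0.35, 0.35, 0.35, 0.35, 0.35], travel=[[-0.33, -0.03, 0.67], [-0.33, -0.02, 0.67], [-0.33, -0.03, 0.67], [0, 0, 0], [0, 0, 0.46], [0, 0, 0.47], [0, 0, 0.46], [0, 0, 0.47]], rotation=[[0, 0, 0.03], [0, 0, 0.03], [0, 0, 0.03], [0, 0, 0], [0, 0, 0], [0, 0, 0], [0, 0, 0], [0, 0, 0]])

```text
time: 5.75
tool_pos: [0.4293, -0.1097, 0.0477]
tcp_rot: [2.192, 2.247, 0.002]
wrist_force: [0.0, -0.5, 0.1]
width: 0.349
grip_force: 0.0
```

Request:
apply_moves(fingers=[0.2, 0, 0, 0, 0, 0], newtons=25, travel=[[0, 0, 0], [0, 0, 0], [0, 0, 0], [0, 0, 0], [0, 0, 0], [0, 0, 0]], rotation=[[0, 0, 0], [0, 0, 0], [0, 0, 0], [0, 0, 0], [0, 0, 0], [0, 0, 0]])

```text
time: 6.35
tool_pos: [0.428, -0.1094, 0.0477]
tcp_rot: [-2.196, -2.247, -0.003]
wrist_force: [-0.1, 6.0, -0.9]
width: 0.093
grip_force: 24.3
```

```bash
cat > arc.py <<'E'
import sys,numpy as np
t0,t1,n=float(sys.argv[1]),float(sys.argv[2]),int(sys.argv[3])
r,ph=.2046,np.pi+np.arctan2(6,204.5)
P=lambda t:r*np.array([np.cos(ph-t),np.sin(ph-t)])
p=P(t0);o=[]
for i in range(1,n+1):
    d=np.round((P(t0+(t1-t0)*i/n)-p)/.05,2); p=p+d*.05; o.append([0,float(d[0]),float(-d[1])])
print(o)
E
python3 arc.py 0 .25 6; python3 arc.py .25 .6 6;python3 arc.py .6 1.3 12;python3 arc.py 1.3 1.74 12
```

```text
[[0, -0.0, -0.17], [0, 0.0, -0.17], [0, 0.02, -0.17], [0, 0.02, -0.17], [0, 0.02, -0.17], [0, 0.04, -0.17]]
[[0, 0.06, -0.23], [0, 0.07, -0.23], [0, 0.09, -0.22], [0, 0.1, -0.22], [0, 0.11, -0.21], [0, 0.12, -0.2]]
[[0, 0.13, -0.2], [0, 0.15, -0.19], [0, 0.16, -0.18], [0, 0.16, -0.17], [0, 0.18, -0.16], [0, 0.19, -0.15], [0, 0.19, -0.14], [0, 0.2, -0.12], [0, 0.21, -0.12], [0, 0.22, -0.1], [0, 0.22, -0.09], [0, 0.22, -0.08]]
[[0, 0.14, -0.04], [0, 0.15, -0.04], [0, 0.15, -0.03], [0, 0.14, -0.02], [0, 0.15, -0.03], [0, 0.15, -0.01], [0, 0.15, -0.01], [0, 0.15, -0.0], [0, 0.15, -0.0], [0, 0.15, 0.01], [0, 0.15, 0.01], [0, 0.15, 0.02]]
```

Request:
apply_moves(fingers=[0, 0, 0, 0, 0, 0, 0, 0, 0, 0, 0, 0], travel=[[0, 0, -0.17], [0, 0, -0.17], [0, 0.02, -0.17], [0, 0.02, -0.17], [0, 0.02, -0.17], [0, 0.04, -0.17], [0, 0.06, -0.23], [0, 0.07, -0.23], [0, 0.09, -0.22], [0, 0.1, -0.22], [0, 0.11, -0.21], [0, 0.12, -0.2]], rotation=[[0, 0, 0], [0, 0, 0], [0, 0, 0], [0, 0, 0], [0, 0, 0], [0, 0, 0], [0, 0, 0], [0, 0, 0], [0, 0, 0], [0, 0, 0], [0, 0, 0], [0, 0, 0]])

```text
time: 7.55
tool_pos: [0.4594, -0.1089, 0.1644]
tcp_rot: [-2.194, -2.246, 0.0]
wrist_force: [-2.4, 4.9, -0.4]
width: 0.092
grip_force: 24.3
```

Request:
apply_moves(fingers=[0, 0, 0, 0, 0, 0, 0, 0, 0, 0, 0, 0], travel=[[0, 0.13, -0.2], [0, 0.15, -0.19], [0, 0.16, -0.18], [0, 0.16, -0.17], [0, 0.18, -0.16], [0, 0.19, -0.15], [0, 0.19, -0.14], [0, 0.2, -0.12], [0, 0.21, -0.12], [0, 0.22, -0.1], [0, 0.22, -0.09], [0, 0.22, -0.08]], rotation=[[0, 0, 0], [0, 0, 0], [0, 0, 0], [0, 0, 0], [0, 0, 0], [0, 0, 0], [0, 0, 0], [0, 0, 0], [0, 0, 0], [0, 0, 0], [0, 0, 0], [0, 0, 0]])

```text
time: 8.75
tool_pos: [0.5726, -0.1071, 0.2508]
tcp_rot: [2.193, 2.246, 0.002]
wrist_force: [-3.6, 1.9, 4.7]
width: 0.091
grip_force: 25.7
```

Request:
apply_moves(fingers=[0, 0, 0, 0, 0, 0, 0, 0, 0, 0, 0, 0], travel=[[0, 0.14, -0.04], [0, 0.15, -0.04], [0, 0.15, -0.03], [0, 0.14, -0.02], [0, 0.15, -0.03], [0, 0.15, -0.01], [0, 0.15, -0.01], [0, 0.15, 0], [0, 0.15, 0], [0, 0.15, 0.01], [0, 0.15, 0.01], [0, 0.15, 0.02]], rotation=[[0, 0, 0], [0, 0, 0], [0, 0, 0], [0, 0, 0], [0, 0, 0], [0, 0, 0], [0, 0, 0], [0, 0, 0], [0, 0, 0], [0, 0, 0], [0, 0, 0], [0, 0, 0]])

```text
time: 9.95
tool_pos: [0.6617, -0.1055, 0.2558]
tcp_rot: [2.194, 2.246, 0.0]
wrist_force: [-0.3, -1.0, 5.2]
width: 0.089
grip_force: 26.5
```

Request:
apply_moves(fingers=[0, 0, 0], travel=[[0, 0.05, 0.01], [0, 0, 0], [0, 0, 0]], rotation=[[0, 0, 0], [0, 0, 0], [0, 0, 0]])

```text
time: 10.25
tool_pos: [0.662, -0.1055, 0.2558]
tcp_rot: [-2.195, -2.247, 0.004]
wrist_force: [-7.0, -1.2, 8.8]
width: 0.093
grip_force: 26.9
```

Request:
apply_moves(fingers=[0.3, 0.4, 0.4, 0.4, 0.4, 0.4, 0.4, 0.4, 0.4, 0.4, 0.4], travel=[[0, 0, 0], [0, 0, 0], [0, 0, 0], [0, 0, -0.4], [0, 0, -0.8], [0, 0, -0.8], [0, -0.8, -0.4], [0, -1, 0], [0, -1, 0], [0, -1, 0], [0, 0, 0]], rotation=[[0, 0, 0], [0, 0, 0], [0, 0, 0], [0, 0, 0], [0, 0, 0], [0, 0, 0], [0, 0, 0], [0, 0, 0], [0, 0, 0], [0, 0, 0], [0, 0, 0]])

```text
time: 11.35
tool_pos: [0.4676, -0.1087, 0.3741]
tcp_rot: [-2.195, -2.245, 0.003]
wrist_force: [0.1, 0.7, -0.2]
width: 0.396
grip_force: 0.0
```

```bash
cat > look3.py <<'E'
from h import *
np.set_printoptions(precision=4,suppress=True)
print(read_state()["tool_pos"])
I=[]
for n in ["wrist","scene","side"]:
    c=read_camera(n); I.append(c["image"][:,:,::-1])
    for t,z in [("cover_grip",.067),("till",.008),("lid_handle",.272)]:
        r=tip_of(n,t)
        for a in r[:1]: print(n,t,round(a["p"],2),a["location"],onz(c,a["location"],z))
cv2.imwrite("pics/w3.png",cv2.resize(np.vstack([I[0],I[1][40:360]]),(533,600)))
E
python3 look3.py
```

```text
[ 0.4676 -0.1087  0.3741]
wrist cover_grip 0.64 [381.2, 111.8] [ 0.5521 -0.0356  0.067 ]
wrist lid_handle 0.9 [548.4, 198.7] [ 0.6637 -0.1017  0.272 ]
scene cover_grip 0.82 [362.2, 208.1] [ 0.557  -0.0245  0.067 ]
scene till 0.64 [429.4, 253.7] [ 0.5536 -0.2007  0.008 ]
scene lid_handle 0.57 [425.5, 125.3] [ 0.6526 -0.1064  0.272 ]
side cover_grip 0.81 [354.9, 220.9] [ 0.5534 -0.0247  0.067 ]
side till 0.71 [257.7, 208.4] [0.4432 0.2957 0.008 ]
side lid_handle 0.69 [421.3, 130.6] [ 0.6568 -0.1075  0.272 ]
```

View pics/w3.png

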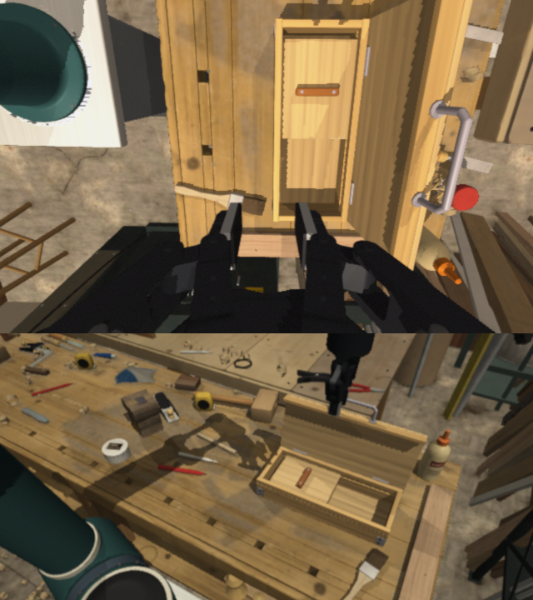

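```bash
python3 - <<'E'
from h import *
np.set_printoptions(precision=4,suppress=True)
c=read_camera("wrist")
for u,v in [(330,24),(441,24),(328,266),(426,264)]: print(onz(c,(u,v),.07))
for p in [(-.076,.184),(.076,.184),(-.076,-.184),(.076,-.184),(0,-.0915)]:
    q=R.from_euler('z',.026).apply([p[0],p[1],.07])+[.554,-.106,0]; print(p,q,proj(c,q)/1.2)
q=rot(np.radians(12.3));plan([([.49,.1,.26],rot(.1)),([.512,.335,.17],q)])
E
```

```text
[0.4801 0.0745 0.07  ]
[0.6283 0.0782 0.07  ]
[ 0.4886 -0.2904  0.07  ]
[ 0.6558 -0.2825  0.07  ]
(-0.076, 0.184) [0.4732 0.076  0.07  ] [270.7646  18.8784]
(0.076, 0.184) [0.6252 0.0799 0.07  ] [365.7448  18.719 ]
(-0.076, -0.184) [ 0.4828 -0.2919  0.07  ] [270.4805 222.2398]
(0.076, -0.184) [ 0.6348 -0.288   0.07  ] [344.4453 222.1306]
(0, -0.0915) [ 0.5564 -0.1975  0.07  ] [309.6982 180.0288]
11 travel [[0.83, 0.09, 0.46], [0.83, 0.1, 0.46], [0.83, 0.11, 0.46], [0.83, 0.12, 0.46], [0.84, 0.14, 0.45], [0.77, 0.15, 0.3], [0.77, 0.17, 0.3], [0.77, 0.18, 0.3], [0.76, 0.19, 0.3], [0.76, 0.21, 0.3], [0.75, 0.23, 0.3]] 
 rotation [[0.0, 0.0, -0.15], [0.0, 0.0, -0.14], [0.0, 0.0, -0.15], [0.0, 0.0, -0.14], [-0.01, 0.0, -0.15], [0.0, 0.0, -0.18], [0.0, 0.0, -0.18], [0.0, 0.0, -0.18], [0.0, 0.0, -0.18], [0.0, 0.0, -0.19], [0.0, 0.0, -0.18]]
end [0.5122 0.3351 0.1701] [1.9709 2.4462 0.0008]
```

Request:
apply_moves(fingers=[0.4, 0.4, 0.4, 0.4, 0.4, 0.4, 0.4, 0.4, 0.4, 0.4, 0.4, 0.4], travel=[[0.83, 0.09, 0.46], [0.83, 0.1, 0.46], [0.83, 0.11, 0.46], [0.83, 0.12, 0.46], [0.84, 0.14, 0.45], [0.77, 0.15, 0.3], [0.77, 0.17, 0.3], [0.77, 0.18, 0.3], [0.76, 0.19, 0.3], [0.76, 0.21, 0.3], [0.75, 0.23, 0.3], [0, 0, 0]], rotation=[[0, 0, -0.15], [0, 0, -0.15], [0, 0, -0.15], [0, 0, -0.15], [0, 0, -0.15], [0, 0, -0.18], [0, 0, -0.18], [0, 0, -0.18], [0, 0, -0.18], [0, 0, -0.18], [0, 0, -0.18], [0, 0, 0]])

```text
time: 13.2
tool_pos: [0.51, 0.3386, 0.1672]
tcp_rot: [-1.963, -2.449, 0.004]
wrist_force: [-0.1, -0.6, -0.2]
width: 0.402
grip_force: 0.0
```

```bash
sed -i 's/w1.png/w4.png/' look.py; python3 look.py
```

```text
nail_punch 0.68 [316.6, 201.3] [0.5088 0.3168 0.    ]
  reg 0.66 [312.8, 141.5, 11.2, 120.8] [0.5111 0.3159] [0.01   0.1332] 12.662652015686035
   axis ang -77.588326
dowel 0.86 [387.8, 229.3] [0.5949 0.3018 0.    ]
  reg 0.74 [374.0, 160.2, 53.0, 101.0] [0.5978 0.3258] [0.1126 0.0158] 84.53282165527344
   axis ang -95.21007
pencil 0.58 [259.8, 181.3] [0.4442 0.3255 0.    ]
```

View pics/w4.png

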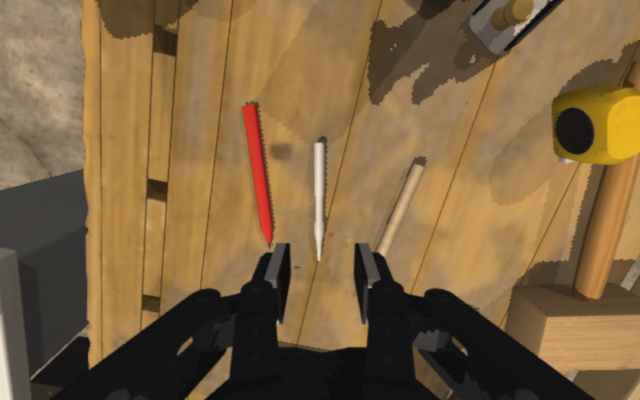

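The picture shows the pale punch from (319,140) to its tapered tip at (319,262). The pencil is left at (258,175) and the dowel right at (400,205), and both leave finger clearance. I'll grasp slightly up from the middle.

```bash
python3 - <<'E'
from h import *
q=rot(np.radians(12.4));plan([([.5093,.3238,.06],q,.04),([.5093,.3238,.004],q,.015)])
E
```

```text
7 travel [[-0.06, -0.03, 0.74], [-0.07, -0.03, 0.74], [-0.06, -0.04, 0.75], [0.0, 0.0, 0.28], [0.0, 0.0, 0.28], [0.0, 0.0, 0.28], [0.0, 0.0, 0.28]] 
 rotation [[0.0, 0.0, -0.01], [0.01, 0.0, -0.01], [0.0, 0.0, -0.01], [0.0, 0.0, 0.0], [0.0, 0.0, 0.0], [0.0, 0.0, 0.0], [0.0, 0.0, 0.0]]
end [0.50911372 0.32381222 0.00375301] [-1.96796225e+00 -2.44876554e+00 -5.39526653e-04]
```

Request:
apply_moves(fingers=[0.4, 0.4, 0.4, 0.4, 0.4, 0.4, 0.4, 0.4, 0.4], travel=[[-0.06, -0.03, 0.74], [-0.07, -0.03, 0.74], [-0.06, -0.04, 0.75], [0, 0, 0.0], [0, 0, 0.28], [0, 0, 0.28], [0, 0, 0.28], [0, 0, 0.28], [0, 0, 0]], rotation=[[0, 0, -0.01], [0, 0, -0.01], [0, 0, -0.01], [0, 0, 0], [0, 0, 0], [0, 0, 0], [0, 0, 0], [0, 0, 0], [0, 0, 0]])

```text
time: 14.45
tool_pos: [0.5069, 0.3239, 0.0004]
tcp_rot: [-1.965, -2.449, 0.006]
wrist_force: [0.4, 0.4, 0.0]
width: 0.397
grip_force: 0.0
```

Request:
apply_moves(fingers=[0.25, 0.1, 0, 0, 0, 0, 0], newtons=45, travel=[[0, 0, 0], [0, 0, 0], [0, 0, 0], [0, 0, 0], [0, 0, 0], [0, 0, 0], [0, 0, 0]], rotation=[[0, 0, 0], [0, 0, 0], [0, 0, 0], [0, 0, 0], [0, 0, 0], [0, 0, 0], [0, 0, 0]])

```text
time: 15.15
tool_pos: [0.5089, 0.325, 0.0033]
tcp_rot: [1.966, 2.45, 0.001]
wrist_force: [-0.7, -0.3, 3.0]
width: 0.118
grip_force: 45.2
```

```bash
python3 - <<'E'
from h import *
q=rot(.026);plan([([.511,.30,.16],rot(.2),.045),([.557,-.1885,.17],q,.048),([.557,-.1885,.10],q,.035)])
E
```

```text
12 travel [[-0.12, -0.02, -0.78], [-0.13, -0.01, -0.78], [-0.12, -0.02, -0.79], [-0.13, -0.01, -0.78], [-0.89, -0.1, -0.02], [-0.89, -0.08, -0.02], [-0.89, -0.07, -0.02], [-0.89, -0.05, -0.02], [-0.89, -0.04, -0.02], [-0.89, -0.02, -0.02], [-0.89, -0.01, -0.02], [-0.89, 0.0, -0.02]] 
 rotation [[0.0, 0.0, 0.04], [0.0, 0.0, 0.04], [0.0, 0.0, 0.05], [0.01, 0.0, 0.04], [0.0, 0.0, 0.15], [0.0, 0.0, 0.15], [0.0, 0.0, 0.15], [0.0, 0.0, 0.15], [0.0, 0.0, 0.15], [0.0, 0.0, 0.15], [0.0, 0.0, 0.15], [0.0, 0.0, 0.15]]
5 travel [[-0.89, 0.02, -0.02], [-0.89, 0.03, -0.01], [-0.89, 0.04, -0.02], [0.0, 0.0, 0.7], [0.0, 0.01, 0.7]] 
 rotation [[0.0, 0.0, 0.16], [0.0, 0.0, 0.15], [0.0, 0.0, 0.16], [0.0, 0.0, 0.0], [0.0, 0.0, 0.0]]
end [ 0.55723173 -0.18834303  0.100156  ] [-2.19251928e+00 -2.24945909e+00 -6.37933336e-05]
```

Request:
apply_moves(fingers=[0, 0, 0, 0, 0, 0, 0, 0, 0, 0, 0, 0], travel=[[-0.12, -0.02, -0.78], [-0.13, -0.01, -0.78], [-0.12, -0.02, -0.79], [-0.13, -0.01, -0.78], [-0.89, -0.1, -0.02], [-0.89, -0.08, -0.02], [-0.89, -0.07, -0.02], [-0.89, -0.05, -0.02], [-0.89, -0.04, -0.02], [-0.89, -0.02, -0.02], [-0.89, -0.01, -0.02], [-0.89, 0, -0.02]], rotation=[[0, 0, 0.04], [0, 0, 0.04], [0, 0, 0.05], [0, 0, 0.04], [0, 0, 0.15], [0, 0, 0.15], [0, 0, 0.15], [0, 0, 0.15], [0, 0, 0.15], [0, 0, 0.15], [0, 0, 0.15], [0, 0, 0.15]])

```text
time: 16.35
tool_pos: [0.5438, -0.0573, 0.1672]
tcp_rot: [-2.137, -2.302, -0.0]
wrist_force: [0.3, 0.3, -0.0]
width: 0.118
grip_force: 44.8
```

Request:
apply_moves(fingers=[0, 0, 0, 0, 0], travel=[[-0.89, 0.02, -0.02], [-0.89, 0.03, -0.01], [-0.89, 0.04, -0.02], [0, 0, 0], [0, 0, 0]], rotation=[[0, 0, 0.16], [0, 0, 0.15], [0, 0, 0.16], [0, 0, 0], [0, 0, 0]])

```text
time: 16.85
tool_pos: [0.556, -0.1894, 0.1693]
tcp_rot: [-2.195, -2.246, 0.0]
wrist_force: [-1.1, -0.0, 0.1]
width: 0.114
grip_force: 44.8
```

```bash
python3 - <<'E'
from h import *
c=read_camera("wrist"); s=read_state(); print(s["tool_pos"],s["width"],s["grip_force"])
k=read_camera("scene"); k2=read_camera("side")
cv2.imwrite("pics/w5.png",np.vstack([cv2.resize(c["image"],(480,300)),cv2.resize(k["image"][100:300,280:600],(480,300))])[:,:,::-1])
q=rot(.026);plan([([.557,-.1885,.06],q,.035),([.557,-.1885,.013],q,.012)])
E
```

```text
[ 0.55594307 -0.18831913  0.16924289] 0.12177899014627264 44.83691453933716
8 travel [[-0.01, 0.0, 0.55], [-0.01, 0.01, 0.55], [0.0, 0.0, 0.54], [-0.01, 0.01, 0.55], [0.0, 0.0, 0.23], [0.0, 0.0, 0.24], [0.0, 0.0, 0.23], [0.0, 0.0, 0.24]] 
 rotation [[0.0, 0.0, 0.0], [0.0, 0.0, 0.0], [0.0, 0.0, 0.0], [-0.01, -0.01, 0.01], [0.0, 0.0, 0.0], [0.0, 0.0, 0.0], [0.0, 0.0, 0.0], [0.0, 0.0, 0.0]]
end [ 0.55706847 -0.18863426  0.01286749] [ 2.19243317e+00  2.24959854e+00 -2.01997699e-05]
```

View pics/w5.png

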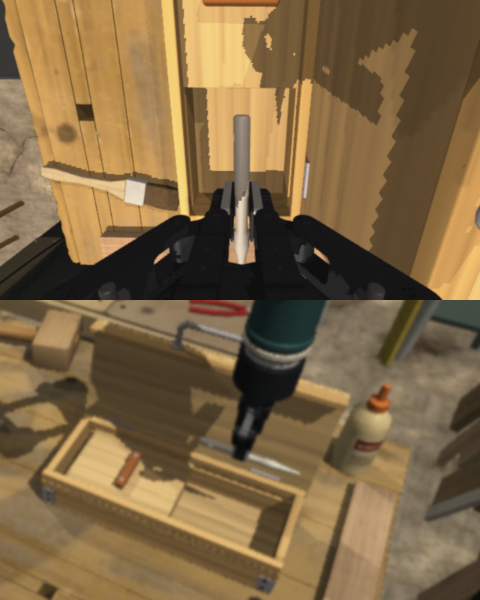

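The punch is held level along the bay, with its tail at about (321,153) and tip at (321,349) in wrist pixels. I'll check its extent against the bay before lowering.

```bash
python3 - <<'E'
from h import *
c=read_camera("wrist")
Ri=R.from_euler('z',-.026)
for u,v,z in [(321,153,.178),(321,349,.174)]: print(Ri.apply(onz(c,(u,v),z)-np.array([.555,-.106,0])))
# inner rim right-end & cover edge: cover edge row ~ 87*4/3
print(Ri.apply(onz(c,(321,87*4/3),.052)-np.array([.555,-.106,0])))
E
```

```text
[-0.00130902 -0.02262403  0.178     ]
[-0.00126022 -0.13725705  0.174     ]
[-0.00167317 -0.01023709  0.052     ]
```

Request:
apply_moves(fingers=[0, 0, 0, 0, 0, 0, 0, 0, 0, 0], travel=[[0, 0, 0.55], [0, 0.01, 0.55], [0, 0, 0.54], [0, 0.01, 0.55], [0, 0, 0], [0, 0, 0.23], [0, 0, 0.24], [0, 0, 0.23], [0, 0, 0.24], [0, 0, 0]], rotation=[[0, 0, 0], [0, 0, 0], [0, 0, 0], [0, 0, 0], [0, 0, 0], [0, 0, 0], [0, 0, 0], [0, 0, 0], [0, 0, 0], [0, 0, 0]])

```text
time: 18.05
tool_pos: [0.5571, -0.1884, 0.012]
tcp_rot: [-2.192, -2.249, 0.001]
wrist_force: [0.3, 0.0, -0.1]
width: 0.118
grip_force: 44.8
```

Not touching yet; I'll ease down 1 mm and release gently, then rise.

Request:
apply_moves(fingers=[0, 0, 0.16, 0.2, 0.3, 0.35, 0.35], travel=[[0, 0, 0.02], [0, 0, 0], [0, 0, 0], [0, 0, 0], [0, 0, 0], [0, 0, 0], [0, 0, 0]], rotation=[[0, 0, 0], [0, 0, 0], [0, 0, 0], [0, 0, 0], [0, 0, 0], [0, 0, 0], [0, 0, 0]])

```text
time: 18.75
tool_pos: [0.5576, -0.1886, 0.0124]
tcp_rot: [2.193, 2.25, 0.0]
wrist_force: [0.3, 0.3, 0.4]
width: 0.352
grip_force: 0.0
```

Request:
apply_moves(fingers=[0.35, 0.35, 0.35, 0.35, 0.35, 0.35, 0.35], travel=[[0, 0, -0.3], [0, 0, -0.6], [0, 0, -0.8], [0, 0, -0.8], [0, 0, -0.8], [0, 0, -0.4], [0, 0, 0]], rotation=[[0, 0, 0], [0, 0, 0], [0, 0, 0], [0, 0, 0], [0, 0, 0], [0, 0, 0], [0, 0, 0]])

```text
time: 19.45
tool_pos: [0.5605, -0.1896, 0.2036]
tcp_rot: [2.186, 2.243, 0.006]
wrist_force: [0.6, 0.6, 0.3]
width: 0.349
grip_force: 0.0
```

```bash
python3 - <<'E'
from h import *
np.set_printoptions(precision=4,suppress=True)
print(read_state()["tool_pos"])
Ri=R.from_euler('z',-.026); o=np.array([.555,-.106,0]); I=[];rs=[]
for n in ["wrist","scene","side"]:
    c=read_camera(n); I.append(c["image"])
    for t,z in [("cover_grip",.067),("nail_punch",.008)]:
        r=tip_of(n,t)
        for a in r[:1]:
            print(n,t,round(a["p"],2),a["location"],Ri.apply(onz(c,a["location"],z)-o))
            if t=="cover_grip": rs.append(ray(c,a["location"]))
print("tri",tri(rs) if len(rs)>1 else None)
cv2.imwrite("pics/w6.png",np.vstack([cv2.resize(I[0],(480,300)),cv2.resize(I[1][100:300,280:600],(480,300))])[:,:,::-1])
E
```

```text
[ 0.5605 -0.1896  0.2036]
wrist cover_grip 0.61 [312.1, 5.9] [-0.0032  0.0727  0.067 ]
wrist nail_punch 0.73 [318.9, 181.4] [ 0.0019 -0.09    0.008 ]
scene cover_grip 0.83 [364.6, 210.2] [0.0006 0.0739 0.067 ]
scene nail_punch 0.52 [431.7, 252.2] [ 0.0028 -0.0981  0.008 ]
side cover_grip 0.87 [352.5, 221.7] [-0.0063  0.0804  0.067 ]
side nail_punch 0.74 [354.6, 220.3] [0.0763 0.1977 0.008 ]
tri [ 0.5476 -0.0329  0.0705]
```

View pics/w6.png

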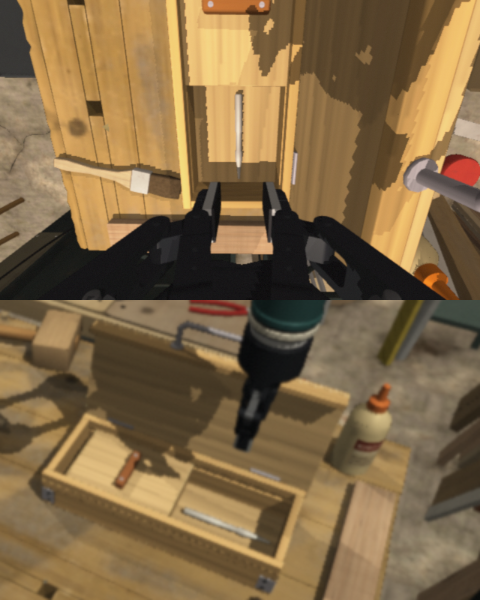

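The punch lies flat in the right bay (top view at about (239,130)), and the batten is visible at the top. Next is the cover batten, with the gripper turned 90°.

```bash
python3 - <<'E'
from h import *
q=rot(.026+np.pi/2);p=R.from_euler('z',.026).apply([0,.076,0])+[.555,-.106,0]
plan([([p[0],p[1],.18],q,.05),([p[0],p[1],.10],q,.04),([p[0],p[1],.057],q,.015)])
E
```

```text
12 travel [[0.21, 0.0, 0.02], [0.21, 0.02, 0.02], [0.21, 0.04, 0.02], [0.2, 0.07, 0.02], [0.19, 0.09, 0.02], [0.18, 0.11, 0.02], [0.17, 0.12, 0.02], [0.16, 0.14, 0.02], [0.14, 0.16, 0.02], [0.12, 0.17, 0.02], [0.11, 0.18, 0.02], [0.09, 0.19, 0.02]] 
 rotation [[0.0, 0.0, -1.0], [0.0, 0.0, -1.0], [0.0, 0.0, -1.0], [0.0, 0.0, -1.0], [0.0, 0.0, -1.0], [0.0, 0.0, -1.0], [0.0, 0.0, -1.0], [0.0, 0.0, -1.0], [0.0, 0.0, -1.0], [0.0, 0.0, -1.0], [0.0, 0.0, -1.0], [0.0, -0.01, -1.0]]
8 travel [[0.06, 0.2, 0.03], [0.04, 0.21, 0.02], [0.02, 0.21, 0.03], [0.0, 0.0, 0.8], [0.0, 0.0, 0.8], [0.0, 0.0, 0.29], [0.0, 0.0, 0.28], [0.0, 0.0, 0.29]] 
 rotation [[0.0, 0.0, -1.0], [0.0, -0.01, -1.0], [0.0, 0.0, -1.0], [0.0, 0.0, 0.0], [0.0, 0.0, 0.0], [0.0, 0.0, 0.0], [0.0, 0.0, 0.0], [0.0, 0.0, 0.0]]
end [ 0.55314264 -0.03004442  0.05696259] [ 4.03430976e-02 -3.14100957e+00 -6.54454162e-04]
```

Request:
apply_moves(fingers=[0.5, 0.5, 0.5, 0.5, 0.5, 0.5, 0.5, 0.5, 0.5, 0.5, 0.5, 0.5], travel=[[0.21, 0, 0.02], [0.21, 0.02, 0.02], [0.21, 0.04, 0.02], [0.2, 0.07, 0.02], [0.19, 0.09, 0.02], [0.18, 0.11, 0.02], [0.17, 0.12, 0.02], [0.16, 0.14, 0.02], [0.14, 0.16, 0.02], [0.12, 0.17, 0.02], [0.11, 0.18, 0.02], [0.09, 0.19, 0.02]], rotation=[[0, 0, -1], [0, 0, -1], [0, 0, -1], [0, 0, -1], [0, 0, -1], [0, 0, -1], [0, 0, -1], [0, 0, -1], [0, 0, -1], [0, 0, -1], [0, 0, -1], [0, 0, -1]])

```text
time: 21.1
tool_pos: [0.5539, -0.0616, 0.1846]
tcp_rot: [-0.445, -3.109, 0.0]
wrist_force: [-0.3, 0.2, -0.3]
width: 0.495
grip_force: 0.0
```

Request:
apply_moves(fingers=[0.5, 0.5, 0.5, 0.5, 0.5], travel=[[0.06, 0.2, 0.03], [0.04, 0.21, 0.02], [0.02, 0.21, 0.03], [0, 0, 0.6], [0, 0, 0]], rotation=[[0, 0, -1], [0, 0, -1], [0, 0, -1], [0, 0, 0], [0, 0, 0]])

```text
time: 21.6
tool_pos: [0.5507, -0.0297, 0.1472]
tcp_rot: [0.041, -3.133, -0.001]
wrist_force: [-0.6, -0.0, -0.8]
width: 0.497
grip_force: 0.0
```

```bash
python3 - <<'E'
from h import *
np.set_printoptions(precision=4,suppress=True)
q=rot(.026+np.pi/2)
c=read_camera("wrist"); r=tip_of("wrist","cover_grip")
for a in r[:1]: print(a["p"],a["location"],onz(c,a["location"],.067))
p=R.from_euler('z',.026).apply([0,.076,0])+[.555,-.106,0]; print(p)
r=regions_of("wrist","cover_grip")
for a in r[:1]: print("reg",a["p"],a["bbox"])
plan([([p[0],p[1],.09],q,.04),([p[0],p[1],.057],q,.012)])
E
```

```text
0.81 [315.8, 213.5] [ 0.5546 -0.0334  0.067 ]
[ 0.553 -0.03   0.   ]
reg 0.89 [208.6, 130.7, 217.3, 145.2]
5 travel [[0.01, 0.01, 0.61], [0.01, 0.0, 0.62], [0.0, 0.0, 0.22], [0.0, 0.0, 0.22], [0.0, 0.0, 0.22]] 
 rotation [[0.0, 0.0, 0.0], [0.0, -0.01, -0.01], [0.0, 0.0, 0.0], [0.0, 0.0, 0.0], [0.0, 0.0, 0.0]]
end [ 0.5528 -0.0301  0.0569] [-0.0414  3.141   0.    ]
```

Request:
apply_moves(fingers=[0.5, 0.5, 0.5, 0.5, 0.5, 0.5, 0.5], travel=[[0, -0.03, 0.61], [0, -0.03, 0.62], [0, 0, 0], [0, 0, 0.22], [0, 0, 0.22], [0, 0, 0.2], [0, 0, 0]], rotation=[[0, 0, 0], [0, 0, 0], [0, 0, 0], [0, 0, 0], [0, 0, 0], [0, 0, 0], [0, 0, 0]])

```text
time: 22.45
tool_pos: [0.5531, -0.0333, 0.0567]
tcp_rot: [0.04, -3.139, -0.0]
wrist_force: [-0.1, -0.5, 0.2]
width: 0.502
grip_force: 0.0
```

Request:
apply_moves(fingers=[0.35, 0.25, 0.15, 0.1, 0, 0, 0], newtons=35, travel=[[0, 0, 0], [0, 0, 0], [0, 0, 0], [0, 0, 0], [0, 0, 0], [0, 0, 0], [0, 0, 0]], rotation=[[0, 0, 0], [0, 0, 0], [0, 0, 0], [0, 0, 0], [0, 0, 0], [0, 0, 0], [0, 0, 0]])

```text
time: 23.15
tool_pos: [0.5546, -0.0335, 0.0585]
tcp_rot: [-0.04, 3.14, -0.0]
wrist_force: [-0.3, 0.0, 5.9]
width: 0.153
grip_force: 35.2
```

Request:
apply_moves(fingers=[0, 0, 0, 0, 0, 0, 0, 0, 0, 0, 0], travel=[[0, -0.1, 0], [0, -0.2, 0], [0, -0.3, 0], [0, -0.3, 0], [0, -0.3, 0], [0, -0.3, 0], [0, -0.3, 0], [0, -0.3, 0], [0, -0.3, 0], [0, -0.3, 0], [0, -0.2, 0]], rotation=[[0, 0, 0], [0, 0, 0], [0, 0, 0], [0, 0, 0], [0, 0, 0], [0, 0, 0], [0, 0, 0], [0, 0, 0], [0, 0, 0], [0, 0, 0], [0, 0, 0]])

```text
time: 24.25
tool_pos: [0.5572, -0.179, 0.0585]
tcp_rot: [0.039, -3.14, -0.001]
wrist_force: [-3.6, 1.0, 8.5]
width: 0.149
grip_force: 35.6
```

Moved 145 mm; now I'll go slowly to the stop.

Request:
apply_moves(fingers=[0, 0, 0, 0, 0, 0, 0], travel=[[0, -0.08, 0], [0, -0.08, 0], [0, -0.08, 0], [0, -0.06, 0], [0, -0.04, 0], [0, -0.02, 0], [0, 0, 0]], rotation=[[0, 0, 0], [0, 0, 0], [0, 0, 0], [0, 0, 0], [0, 0, 0], [0, 0, 0], [0, 0, 0]])

```text
time: 24.95
tool_pos: [0.5574, -0.192, 0.0585]
tcp_rot: [0.038, -3.139, -0.012]
wrist_force: [-3.7, 13.8, 12.3]
width: 0.154
grip_force: 36.1
```

Request:
apply_moves(fingers=[0, 0, 0, 0], travel=[[0, -0.06, 0], [0, -0.04, 0], [0, 0, 0], [0, 0, 0]], rotation=[[0, 0, 0], [0, 0, 0], [0, 0, 0], [0, 0, 0]])

```text
time: 25.35
tool_pos: [0.5573, -0.1923, 0.0584]
tcp_rot: [0.036, -3.138, -0.023]
wrist_force: [-3.0, 29.5, 17.5]
width: 0.148
grip_force: 36.7
```

Request:
apply_moves(fingers=[0, 0, 0, 0.2, 0.3, 0.4, 0.4], travel=[[0, 0.08, 0], [0, 0.04, 0], [0, 0, 0], [0, 0, 0], [0, 0, 0], [0, 0, 0], [0, 0, 0]], rotation=[[0, 0, 0], [0, 0, 0], [0, 0, 0], [0, 0, 0], [0, 0, 0], [0, 0, 0], [0, 0, 0]])

```text
time: 26.05
tool_pos: [0.558, -0.1957, 0.0574]
tcp_rot: [0.04, -3.141, 0.0]
wrist_force: [-0.3, 0.5, 0.7]
width: 0.398
grip_force: 0.0
```

Request:
apply_moves(fingers=[0.4, 0.4, 0.4, 0.4, 0.4, 0.4, 0.4, 0.4, 0.4], travel=[[0, 0, -0.2], [0, 0, -0.5], [0, 0, -0.8], [0, 0, -0.8], [0, 0, -0.8], [0.8, 0, -0.6], [0.8, 0, -0.4], [0.3, 0, 0], [0, 0, 0]], rotation=[[0, 0, 0], [0, 0, 0], [0, 0, 0], [0, 0, 0], [0, 0, 0], [0, 0, 0], [0, 0, 0], [0, 0, 0], [0, 0, 0]])

```text
time: 26.95
tool_pos: [0.462, -0.1981, 0.264]
tcp_rot: [-0.038, 3.139, -0.002]
wrist_force: [0.3, 1.8, -0.6]
width: 0.4
grip_force: 0.0
```

```bash
python3 - <<'E'
from h import *
np.set_printoptions(precision=4,suppress=True)
print(read_state()["tool_pos"],read_state()["wrist_force"])
Ri=R.from_euler('z',-.026); o=np.array([.555,-.106,0]); I=[]
for n in ["wrist","scene","side"]:
    c=read_camera(n); I.append(c["image"])
    for t,z in [("cover_grip",.067),("lid_handle",.272),("pencil",0),("dowel",0)]:
        for a in tip_of(n,t)[:1]:
            w=onz(c,a["location"],z); print(n,t,round(a["p"],2),a["location"],w if z==0 else Ri.apply(w-o))
cv2.imwrite("pics/w7.png",np.vstack([cv2.resize(I[0],(480,300)),cv2.resize(I[1][60:310,180:580],(480,300))])[:,:,::-1])
E
```

```text
[ 0.462  -0.1981  0.264 ] [ 0.2998  1.7714 -0.5905]
wrist cover_grip 0.73 [321.2, 247.4] [-0.0013 -0.0899  0.067 ]
scene cover_grip 0.62 [428.7, 232.6] [ 0.0043 -0.0788  0.067 ]
scene lid_handle 0.97 [424.6, 123.2] [0.1037 0.0009 0.272 ]
scene pencil 0.68 [220.4, 203.1] [0.4535 0.3256 0.    ]
scene dowel 0.65 [258.3, 172.9] [0.5962 0.3055 0.    ]
side cover_grip 0.61 [397.9, 249.8] [-0.0056 -0.0786  0.067 ]
side lid_handle 0.98 [421.8, 130.3] [ 0.1043 -0.0027  0.272 ]
side pencil 0.67 [253.8, 209.1] [ 0.4388  0.3154 -0.    ]
side dowel 0.62 [305.0, 200.3] [0.5892 0.3034 0.    ]
```

View pics/w7.png

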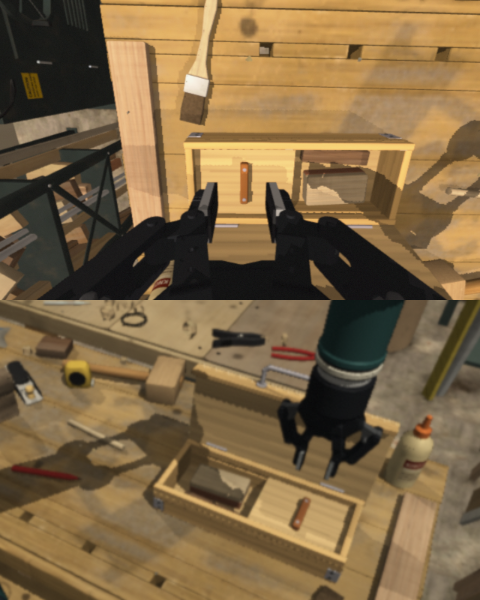

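The lid is open and the cover lies over the right bay, with the batten at (245,182) in the wrist view. The pencil and dowel are unmoved. I'll zoom in on the cover's right end.

```bash
python3 - <<'E'
from h import *
a=read_camera("wrist")["image"][170:300,230:420]; b=read_camera("side")["image"][190:310,290:480]
cv2.imwrite("pics/w8.png",np.vstack([cv2.resize(a,(456,312),interpolation=2),cv2.resize(b,(456,288),interpolation=2)])[:,:,::-1])
E
```

```text
(no output)
```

View pics/w8.png

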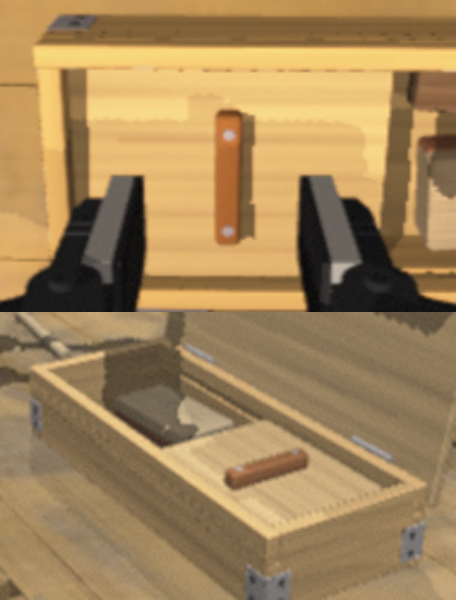

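```bash
python3 - <<'E'
from h import *
np.set_printoptions(precision=4,suppress=True)
c=read_camera("wrist"); Ri=R.from_euler('z',-.026); o=np.array([.555,-.106,0])
g=lambda u,v,z:Ri.apply(onz(c,(230+u/2.4,170+v/2.4),z)-o)
print("board right edge",g(87,110,.053),"left edge",g(392,110,.053))
print("rim inner",g(68,110,.07),"rim outer",g(35,110,.07))
print("batten", g(216,180,.067),g(240,180,.067))
E
```

```text
board right edge [-0.0385 -0.1592  0.053 ] left edge [-0.0386  0.0027  0.053 ]
rim inner [-0.045  -0.1654  0.07  ] rim outer [-0.045  -0.1821  0.07  ]
batten [-0.0045 -0.0907  0.067 ] [-0.0045 -0.0781  0.067 ]
```

```bash
python3 -c "
from workcell import *
print(finish_job())"
```

```text
the job is handed in; nothing more can be done
None
```

The job is handed in (no verdict came back): the lid lies open on its stop, the punch is flat in the right-hand bay, the cover was slid over it until it met a firm stop, and the pencil and dowel were left where they lay.

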